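# Pass a slide case through the two-gate dust lock

### The job

Push the blue slide case down through the orange spring flap on top of the dust-lock box so that the flap shuts behind it, then pull the red tab straight out to its stop so that the case drops into the compartment below. Ease the tab all the way back in without letting it snap, and leave the yellow case and the dropper bottle where they are.

Things in the scene. Friction and masses are not known exactly. Their poses are not given: they have to be found in the camera images.
- dust_box: White and clear box fixed to the desk. Origin: centre of its underside; z up, -x its front (red tab), y its long side. Lower compartment 92 (x) by 124 mm (y), up to height 76 mm, floor at 9 mm. On it a narrower chamber, 50 by 118 mm outside, up to the rim at 185 mm; its floor is the steel shutter plate (top at 80 mm). Pulled to its stop, the shutter drops what stands on it into the compartment.
- port (a point): Centre of the port in the top of the box, at the rim's height (185 mm above the desk); axes as the box. The port is 38 mm (x) by 98 mm (y) and closed by the orange flap; the chamber below has the same section.
- flap (a joint): Orange flap, hinged along the port's +x edge; 0 = shut and level, swings down into the chamber to 1.62 rad (hanging along the +x wall). A weak spring shuts it: some 0.2 N at its free edge opens it. A blue case let go upright about 20 mm or more deep in the port sinks past it to the shutter by its own weight, and the flap shuts above it.
- shutter (a joint): Sprung shutter with the red tab: 0 = home, 0.055 m = out at its stop, towards the box's -x. The spring pulls it home with about 3.6 N at home and 7 N at the stop; let go while out, it snaps home much faster than the allowed 0.4 m/s.
- tab_top (a point): Middle of the upper edge of the red tab, an upright plate 8 mm thick (box x), 60 mm wide (box y), from 80 to 145 mm above the desk. Moves with the shutter; axes as the box. At home it stands 85 mm to -x of the box's centre, with 56 mm of free space between its rear (+x) face and the chamber's front rim. It can be hooked from behind or pinched from above.
- blue_case_centre (a point): Centre of the blue slide case, a closed box 28 mm (its x) by 88 mm (its y) by 56 mm high (z), about 0.15 kg, standing upright on the desk with its centre 28 mm up. A black seam line runs round it, paper labels on the large faces.
- yellow_case_centre (a point): Centre of the yellow slide case, same shape and size as the blue one. Not to be moved. The two may stand in either place.
- bottle_centre (a point): Amber dropper bottle, 33 mm in diameter and 102 mm high, standing on the desk; this point is 50 mm above its base. Not to be moved. Farther left a tall microscope stands fixed (about x 0.45 to 0.75, y 0.40 to 0.60, 0.4 m high): carry the arm round in front of it.
There are look-alikes about, which are no part of the job. Of the things that look like the part that bears blue_case_centre, take the one that is farthest to the robot's right at the start.

How it is judged:
By the outcome, as a careful person would: the job done as asked, in the order asked, and still so for the second after the job is handed in, with the robot touching nothing.
It also fails if it takes over 58 s, if anything falls off the work surface, if the arm or the gripper's body presses on something with over 40 N, if the wrist force passes 120 N, or if a joint passes its speed limit or range.

### The arm

A 6-joint arm with a two-finger parallel gripper is mounted at the origin on a cart in front of the work surface, level with it; the furniture and walls round the work are solid. World frame = base frame: x ahead of the robot, y to its left, z up, the work surface at z = 0. Lengths are in m, angles in rad, forces in N, time in s.
With the tool pointing down it reaches from about 0.375 to 0.9 m from the base axis. Payload 3.1 kg.
Tool frame: the origin (TCP) lies on the centre line of the jaws, within the pads' length; the fingertips stand 11 mm ahead of it and the grasp point (between the pads) lies 8 mm behind it; x points along the fingers, y is the direction in which the jaws open and shut, and the axes are right-handed (so a half turn about x gives the same grasp; the last joint's range is limited). The gripper opens to 87 mm and grips with 3 to 60 N. Pads are 19 mm wide; open, the fingers measure 117 mm over their backs; the gripper's body (75 mm by 190 mm) begins 51 mm behind the grasp point.
Start: joints at [-0.178, 0.527, 1.433, -0, 1.181, -0.178], TCP at [0.625, 0, 0.234] pointing down, gripper open.
Joint ranges: [-3.08, 3.08], [-0.75, 2.2], [0.22, 2.44], [-1.43, 4.57], [0, 2.65], [-2.85, 2.85]. Speed limits (rad/s): [2.79, 2.79, 3.14, 3.14, 3.14, 3.14].

### API

Orientations are given as a unit quaternion [x, y, z, w].
In Python, from rig import robot, camera, camera_info gives the robot as it stands.
- The arm moves only by the shell command python3 -m inch 'ROWS' [FORCE]. ROWS is JSON, a list that holds one entry, the list of rows, each a list of 5 numbers: the shift along the tool's x, y, z in cm, then the turn about the tool's x in rad, then the opening, from 0 (shut) to 1 (fully open). A call has 1 to 8 rows; each row shifts and turns the pose as measured when the row begins, along the tool's axes as they then stand; what a row does not reach is not made up. A row lasts 1/12 s, in which the tool goes at most 41.7 mm and 7.16 degrees, less where a joint would pass 70% of its speed; a pose out of reach is approached as far as the arm can. A call with a gripper value outside its range is refused whole. The fingers move at their own pace and stop on an object; FORCE is the grip in N (left out, the last holds). Time passes only in rows, so rows that do not move let the fingers close. It gives the time, the measured TCP pose, the force and the opening at its end, in the units of the state.
- robot.get_obs(): the state, without advancing time (a new reading comes with each control period).
- camera(name): name is "scene" or "side" or "wrist"; returns the picture (420x560x3 uint8, red, green, blue); there is no depth.
- camera_info(name): a dict with "camera_matrix" (3x3 intrinsics, pixels), "dist" ([k1, k2, p1, p2, k3] as OpenCV has them; the pictures are not rectified), "rvec" (rotation vector, rad) and "tvec" (3), from world to camera coordinates, as OpenCV has them. Camera axes: x right, y down, z forward; pixel columns grow to the right and rows downward; lengths in m; the calibration is good to about 2 mm. A picture is of the moment at which its call begins: read the wrist's pose just before it. camera_info takes no time and is no camera call; for the wrist camera it gives the pose at the moment of the call.
- robot.hand_in(): hands the job in, once; it reports no verdict.
The state is a dict: "time": time; "q": joint angles; "joint_velocities": joint speeds; "joint_torque": joint torques, N m; "position": TCP position; "tool_rot": TCP orientation; "ft_force": force on the tool from outside, world axes, zero at the start; "moment": the same for the moment, N m; "grip_width": finger opening in m.
Only numpy, scipy, OpenCV 4.12 (cv2) and the standard library are available. Lean on these libraries where they do the work, as an engineer would, in place of code of your own. Each camera call takes 0.05 s, during which the arm holds its last target. There are 200 camera calls.

## Working session

There is one attempt and no reset: what is moved stays moved. The work goes in short steps, Python scripts to look and compute and a shell command to move; the robot and the scene stay as the last step left them, time stands still between calls to the robot, and variables do not carry over. Pictures are saved under pics/ and viewed, about 8 in all and at most 12, crops included, and the job is handed in when it is done.

```bash
ls; mkdir -p pics; cat > h.py <<'E'
import numpy as np,cv2
from rig import robot,camera,camera_info
def save(n,f): 
    im=camera(n); cv2.imwrite(f,im[:,:,::-1]); return im
def pix(n,P,ci=None):
    c=ci or camera_info(n)
    return cv2.projectPoints(np.array(P,float).reshape(-1,1,3),np.array(c['rvec'],float),np.array(c['tvec'],float),np.array(c['camera_matrix'],float),np.array(c['dist'],float))[0].reshape(-1,2)
def ray(n,uv,ci=None):
    c=ci or camera_info(n)
    p=cv2.undistortPoints(np.array(uv,float).reshape(-1,1,2),np.array(c['camera_matrix'],float),np.array(c['dist'],float)).reshape(-1,2)
    R=cv2.Rodrigues(np.array(c['rvec'],float))[0];t=np.array(c['tvec'],float).ravel()
    return -R.T@t,np.c_[p,np.ones(len(p))]@R
def atz(n,uv,z,ci=None):
    o,d=ray(n,uv,ci); z=np.broadcast_to(z,len(d)); return o+d*((z-o[2])/d[:,2])[:,None]
E
python3 - <<'E'
from h import *
for n in("scene","side"): save(n,f"pics/{n}0.png"); print(n,ray(n,[[280,210]]))
print(robot.get_obs())
E
```

```text
pics
scene (array([-0.27080668, -0.67441403,  0.61539496]), array([[ 0.69820907,  0.59480931, -0.39851516]]))
side (array([0.35677473, 0.67046967, 0.72118573]), array([[ 0.24232484, -0.72401176, -0.64583715]]))
{'time': 0.1, 'q': array([-1.78519126e-01,  5.28373339e-01,  1.43377917e+00, -3.38526163e-05,
        1.18141547e+00, -1.78488565e-01]), 'joint_velocities': array([-0.00017774, -0.00212477, -0.00214841, -0.0004017 ,  0.00134131,
       -0.00129135]), 'joint_torque': array([-3.02360622e-04, -4.40987206e+01, -1.77151054e+01,  6.34850166e-02,
        5.34114777e-02, -3.85449334e-05]), 'position': array([6.24352862e-01, 1.24908972e-04, 2.32667802e-01]), 'tool_rot': array([ 0.49959678,  0.50056269, -0.50041157,  0.49942798]), 'ft_force': array([-0.92807736, -0.02611529,  0.32607477]), 'moment': array([-0.01607408, -0.0278502 , -0.00529699]), 'grip_width': 0.08709531868690432}
```

View pics/scene0.png

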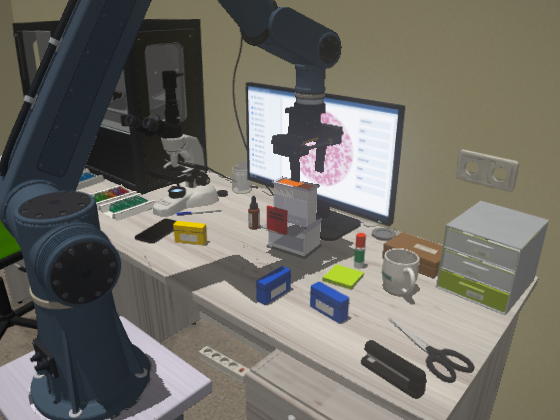

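View pics/side0.png

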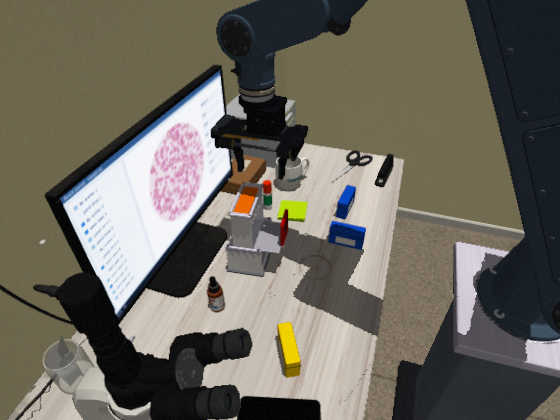

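The scene view shows a yellow case at (190,233), the bottle at (254,213) and the box at (295,215) with its red tab at (277,219). There are two blue cases, at (274,285) and (329,301). In the side view the blue cases are at (346,202) and (346,235), and the flap is at (246,203).

```bash
python3 - <<'E'
from h import *
print(atz("scene",[[274,270],[329,288]],.056), atz("side",[[347,188],[347,224]],.056))
a=cv2.imread("pics/scene0.png")[170:330,240:360]; b=cv2.imread("pics/side0.png")[175:285,215:375]
cv2.imwrite("pics/c1.png",cv2.resize(a,None,fx=3.75,fy=3.75,interpolation=cv2.INTER_CUBIC))
cv2.imwrite("pics/c2.png",cv2.resize(b,None,fx=5,fy=5,interpolation=cv2.INTER_CUBIC))
E
```

```text
[[ 0.44010734 -0.05181498  0.056     ]
 [ 0.46053046 -0.1900222   0.056     ]] [[ 0.45590201 -0.22196129  0.056     ]
 [ 0.4282499  -0.07314585  0.056     ]]
```

View pics/c1.png

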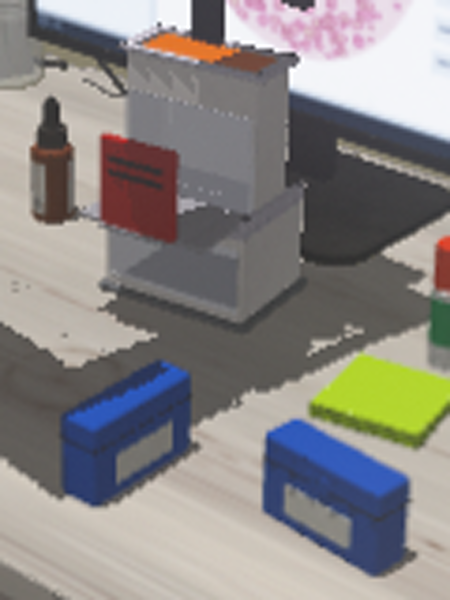

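View pics/c2.png

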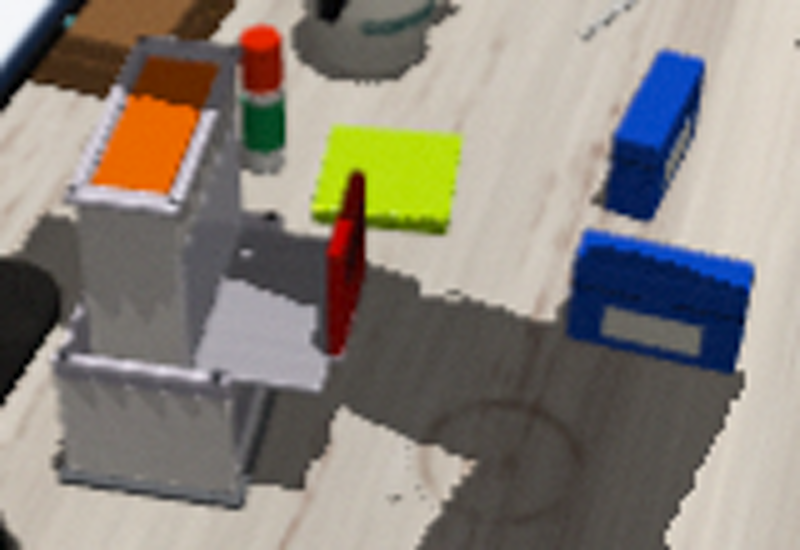

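Blue look-alikes are at scene (274,285) and (329,301). The second one (y ≈ -0.20, side view (346,202)) is farther right, so it is the target. The crop shows it closed, with a seam and a label. Next I fit the poses from the corners.

```bash
cat > fit.py <<'E'
from h import *
from scipy.optimize import least_squares
def fit(obs,x0):  # obs: list (cam, ci, local pts, px)
    def f(p):
        c,s=np.cos(p[2]),np.sin(p[2]);r=[]
        for n,ci,L,px in obs:
            L=np.array(L,float);W=np.c_[p[0]+c*L[:,0]-s*L[:,1],p[1]+s*L[:,0]+c*L[:,1],L[:,2]]
            r.append((pix(n,W,ci)-np.array(px)).ravel())
        return np.concatenate(r)
    s=least_squares(f,x0,loss='soft_l1'); return s.x,f(s.x).reshape(-1,2).round(1)
E
python3 - <<'E'
from fit import *
sc=lambda l:[(u/3.75+240-.4,v/3.75+170-.4) for u,v in l]
sd=lambda l:[(u/5+215-.4,v/5+175-.4) for u,v in l]
C=lambda a,b,z:[(sx*a/2,sy*b/2,z) for sx,sy in((-1,-1),(1,-1),(1,1),(-1,1))]
# blue: case top
T=C(.028,.088,.056);B=C(.028,.088,0)
cs,cd=camera_info("scene"),camera_info("side")
P=atz("side",sd([(667,52),(703,62),(655,148),(612,140)]),.056);print(P)
Q=atz("scene",sc([(267,434),(297,419),(410,476),(378,495)]),.056);print(Q)
for nm,pts in(("side rim",atz("side",sd([(70,195),(180,205),(243,55),(140,40)]),.185)),("scene rim",atz("scene",sc([(127,42),(155,30),(300,58),(275,70)]),.185)),("side base",atz("side",sd([(60,475),(240,500)]),0)),("scene base",atz("scene",sc([(105,285),(240,322),(303,275)]),0)),
 ("tab top side",atz("side",sd([(335,240),(358,172)]),.145)),("tab top scene",atz("scene",sc([(102,134),(178,153)]),.145)),
 ("bottle",atz("scene",sc([(53,218)]),0)),("yellow",atz("side",[(280,324),(297,321),(300,368),(286,370)],.056)),("otherblue side",atz("side",sd([(590,230),(752,262),(742,285),(580,252)]),.056))): print(nm,pts.round(4))
E
```

```text
[[ 0.45577846 -0.2367818   0.056     ]
 [ 0.43465229 -0.23343406  0.056     ]
 [ 0.44629905 -0.14982274  0.056     ]
 [ 0.46962084 -0.14969544  0.056     ]]
[[ 0.44354065 -0.15414568  0.056     ]
 [ 0.46787966 -0.15758627  0.056     ]
 [ 0.46085485 -0.2404269   0.056     ]
 [ 0.43393006 -0.23731136  0.056     ]]
side rim [[ 0.6576  0.1125  0.185 ]
 [ 0.611   0.1047  0.185 ]
 [ 0.6214 -0.0015  0.185 ]
 [ 0.671   0.0015  0.185 ]]
scene rim [[ 0.6179  0.1057  0.185 ]
 [ 0.6498  0.1072  0.185 ]
 [ 0.6719 -0.0042  0.185 ]
 [ 0.6422 -0.0052  0.185 ]]
side base [[0.6822 0.1133 0.    ]
 [0.5934 0.1018 0.    ]]
scene base [[0.5982 0.1101 0.    ]
 [0.6192 0.0009 0.    ]
 [0.7066 0.0099 0.    ]]
tab top side [[0.5564 0.0642 0.145 ]
 [0.5605 0.017  0.145 ]]
tab top scene [[0.5539 0.0718 0.145 ]
 [0.5629 0.013  0.145 ]]
bottle [[0.6557 0.2169 0.    ]]
yellow [[0.4995 0.2547 0.056 ]
 [0.4696 0.238  0.056 ]
 [0.437  0.3313 0.056 ]
 [0.4598 0.3425 0.056 ]]
otherblue side [[ 0.4656 -0.075   0.056 ]
 [ 0.3832 -0.0754  0.056 ]
 [ 0.3854 -0.0572  0.056 ]
 [ 0.4669 -0.0573  0.056 ]]
```

```bash
python3 -m inch '[[[0,-2.2,2.5,0,1],[0,-2.2,2.5,0,1],[0,-2.2,2.5,0,1],[0,-2.2,2.5,0,1],[0,-2.2,2.5,0,1],[0,-2.2,2.5,0,1],[0,-2.0,2.3,0,1],[0,0,0,0.12,1]]]' 30; python3 - <<'E'
from h import *
import json
o=robot.get_obs(); ci=camera_info("wrist"); save("wrist","pics/w1.png")
print(o['position'],ray("wrist",[[280,210]],ci)); print(ci)
import pickle; pickle.dump(ci,open('ci1.pkl','wb'))
E
```

```text
time: 0.77
position: [0.4663, -0.1764, 0.2285]
tool_rot: [-0.527, -0.473, 0.528, -0.469]
ft_force: [-0.5, -0.0, 0.5]
grip_width: 0.0869
[ 0.46629192 -0.17639581  0.22845522] (array([ 0.47732566, -0.09298249,  0.37946182]), array([[-0.04831595, -0.3279435 , -0.94388802]]))
{'camera_matrix': array([[331.30338399,   0.        , 281.64326395],
       [  0.        , 331.30338399, 200.73891533],
       [  0.        ,   0.        ,   1.        ]]), 'dist': array([0.02483391, 0.        , 0.        , 0.        , 0.        ]), 'rvec': array([-2.82837015,  0.15616941,  0.03449109]), 'tvec': array([-0.48204061, -0.1541027 ,  0.35265566])}
```

View pics/w1.png

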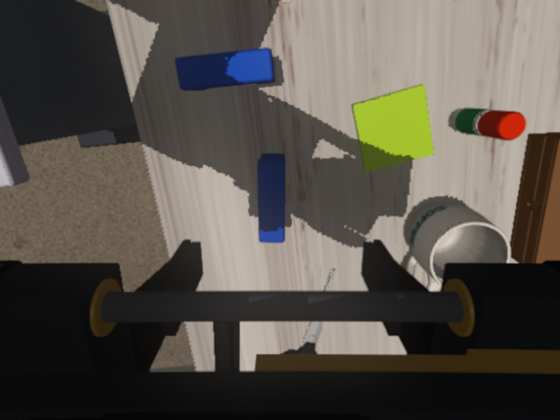

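The wrist view shows the target's top face with corners near (259,155), (284,155), (285,242) and (259,241). It is nearly parallel to the jaws. The other blue case is at (225,68).

```bash
cat >> h.py <<'E'
from scipy.spatial.transform import Rotation
def goto(x,y,yaw):
    """cm along tool y,z and turn so tool y points along yaw"""
    o=robot.get_obs();R=Rotation.from_quat(o['tool_rot']).as_matrix();p=o['position']
    d=R.T@np.array([x-p[0],y-p[1],0])*100
    cur=np.arctan2(R[1,1],R[0,1]); print("z",p[2].round(4),"yaw",cur.round(4),"tool y,z cm",d[1:].round(2),"turn",round(-(yaw-cur),3), "tilt",R[:,0].round(3),"F",o['ft_force'].round(1),"w",o['grip_width'].round(4))
E
python3 - <<'E'
from h import *
import pickle
ci=pickle.load(open('ci1.pkl','rb'))
P=atz("wrist",[(259,155),(284.5,155),(285,242),(259.5,241)],.056,ci); print(P, P.mean(0))
v=(P[0]+P[1]-P[2]-P[3]);yaw=np.arctan2(-v[0],v[1]);print(yaw, np.hypot(*(v[:2]/2)))
goto(*P.mean(0)[:2],yaw)
E
```

```text
[[ 0.44672102 -0.14628566  0.056     ]
 [ 0.4716013  -0.14903324  0.056     ]
 [ 0.46199728 -0.24188704  0.056     ]
 [ 0.43508655 -0.23778714  0.056     ]] [ 0.45385154 -0.19374827  0.056     ]
-0.11469848820763538 0.09278731549020666Traceback (most recent call last):
  File "<stdin>", line 6, in <module>
  File "h.py", line 20, in goto
    cur=np.arctan2(R[1,1],R[0,1]); print("z",p[2].round(4),"yaw",cur.round(4),"tool y,z cm",d[1:].round(2),"turn",round(-(yaw-cur),3), "tilt",R[:,0].round(3),"F",o['ft_force'].round(1),"w",o['grip_width'].round(4))
                                                                                                                                                                                             ^^^^^^^^^^^^^^^^^^^^^
AttributeError: 'float' object has no attribute 'round'
```

```bash
sed -i "s/o\['grip_width'\].round(4)/round(float(o['grip_width']),4)/" h.py; python3 - <<'E'
from h import *
goto(.4535,-.1945,-.115)
E
```

```text
z 0.2285 yaw -0.1212 tool y,z cm [-1.16  2.09] turn -0.006 tilt [-0.004  0.004 -1.   ] F [ 0.6 -0.2 -1.2] w 0.0868
```

```bash
python3 -m inch '[[[0,-1.2,2.1,0,1],[3.5,0,0,0,1],[3.5,0,0,0,1],[3.5,0,0,0,1],[2,0,0,0,1],[0,0,0,0,1]]]'; python3 -c "
from h import *
goto(.4535,-.1945,-.115)"
```

```text
time: 1.32
position: [0.4573, -0.1972, 0.102]
tool_rot: [0.528, 0.469, -0.526, 0.474]
ft_force: [-0.1, 1.2, -0.2]
grip_width: 0.0867
z 0.102 yaw -0.1113 tool y,z cm [-0.41 -0.23] turn 0.004 tilt [ 0.007 -0.002 -1.   ] F [-0.1  1.2 -0.2] w 0.0867
```

```bash
python3 -m inch '[[[0,-0.4,-0.2,0,1],[2,0,0,0,1],[2,0,0,0,1],[1.7,0,0,0,1],[0,0,0,0,1]]]'; python3 -c "
from h import *
goto(.4535,-.1945,-.115)"
```

```text
time: 1.73
position: [0.4576, -0.1945, 0.0475]
tool_rot: [0.527, 0.469, -0.523, 0.478]
ft_force: [0.1, 0.1, -0.2]
grip_width: 0.0869
z 0.0475 yaw -0.1025 tool y,z cm [-0.4   0.05] turn 0.013 tilt [ 0.013 -0.006 -1.   ] F [ 0.1  0.1 -0.2] w 0.0869
```

```bash
python3 -m inch '[[[0.2,-0.4,0,0.012,1],[0,0,0,0,1],[0,0,0,0,0.2],[0,0,0,0,0.2],[0,0,0,0,0.2],[0,0,0,0,0.2],[0,0,0,0,0.2],[0,0,0,0,0.2]]]' 30;python3 -m inch '[[[0,0,0,0,0.2],[0,0,0,0,0.2],[0,0,0,0,0.2],[0,0,0,0,0.2],[0,0,0,0,0.2],[0,0,0,0,0.2]]]' 30; python3 -c "
from h import *
goto(.4535,-.1945,-.115)"
```

```text
time: 2.4
position: [0.457, -0.1955, 0.0528]
tool_rot: [0.53, 0.462, -0.524, 0.48]
ft_force: [-0.8, -0.6, -0.4]
grip_width: 0.0543
time: 2.9
position: [0.4566, -0.1953, 0.0527]
tool_rot: [0.53, 0.463, -0.524, 0.48]
ft_force: [-0.0, -0.0, 1.0]
grip_width: 0.0285
z 0.0527 yaw -0.1122 tool y,z cm [-0.31 -0.04] turn 0.003 tilt [ 0.022 -0.012 -1.   ] F [-0. -0.  1.] w 0.0285
```

```bash
python3 -m inch '[[[-3,0,0,0,0.2],[-3.5,0,0,0,0.2],[-3.5,0,0,0,0.2],[-3.5,0,0,0,0.2],[-3.5,0,0,0,0.2],[-3.5,0,0,0,0.2],[-1.5,0,0,0,0.2],[0,0,0,0,0.2]]]' 40; python3 -c "
from h import *
goto(.6425,.0535,.13)"
```

```text
time: 3.57
position: [0.4498, -0.1914, 0.2774]
tool_rot: [0.53, 0.467, -0.525, 0.475]
ft_force: [1.0, 0.1, -1.9]
grip_width: 0.0281
z 0.2774 yaw -0.1131 tool y,z cm [ 16.39 -26.51] turn -0.243 tilt [ 0.011 -0.004 -1.   ] F [ 1.   0.1 -1.9] w 0.0281
```

```bash
python3 -m inch '[[[0,2.5,-2.15,0,0.2],[0,2.5,-2.15,0,0.2],[0,2.5,-2.15,0,0.2],[0,2.5,-2.15,0,0.2],[0,2.5,-2.15,0,0.2],[0,2.5,-2.15,0,0.2],[0,2.2,-2,0,0.2],[0,0,0,-0.1,0.2]]]' 40;  python3 -m inch '[[[0,0,0,-0.1,0.2],[0,0,0,-0.05,0.2],[0,0,0,0,0.2],[0,0,0,0,0.2]]]'; python3 - <<'E'
from h import *
import pickle
goto(.6425,.0535,.13)
ci=camera_info("wrist"); save("wrist","pics/w2.png");pickle.dump(ci,open('ci2.pkl','wb'))
E
```

```text
time: 4.23
position: [0.6396, -0.0569, 0.2648]
tool_rot: [-0.504, -0.497, 0.506, -0.494]
ft_force: [-0.3, -0.4, -2.0]
grip_width: 0.0285
time: 4.57
position: [0.6375, -0.0528, 0.2528]
tool_rot: [0.459, 0.542, -0.466, 0.528]
ft_force: [-0.0, -0.2, -1.9]
grip_width: 0.0278
z 0.2528 yaw 0.1448 tool y,z cm [  2.02 -10.45] turn 0.015 tilt [-0.021  0.006 -1.   ] F [-0.  -0.2 -1.9] w 0.0278
```

View pics/w2.png

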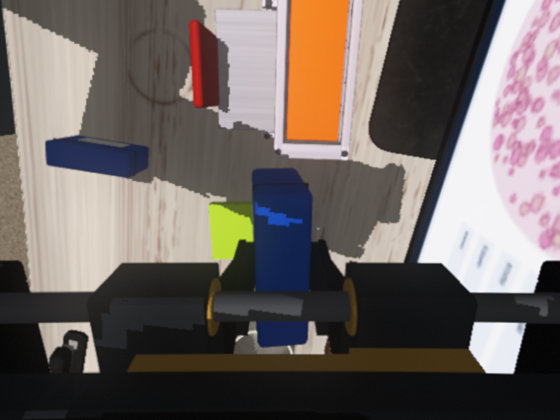

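The wrist view shows the case in the grip at columns 252–310, with the +y end of its top face at row ~188. The near end of the port is at the top of the picture: rim outer corners (275,152) and (347,158), orange corners (286,142) and (342,145).

```bash
python3 - <<'E'
from h import *
import pickle
ci=pickle.load(open('ci2.pkl','rb'))
im=cv2.imread('pics/w2.png')
hsv=cv2.cvtColor(im,cv2.COLOR_BGR2HSV)
m=cv2.inRange(hsv,(5,150,120),(20,255,255))
for r in (5,30,60,90,120,135): 
    c=np.where(m[r])[0]; print(r,c.min(),c.max(), atz("wrist",[(c.min(),r),(c.max(),r)],.185,ci)[:,:2].round(4).tolist())
c=np.where(m[:,315])[0]; print(c.max(), atz("wrist",[(315,c.max())],.185,ci).round(4))
print("rim near",atz("wrist",[(275,152),(347,158)],.185,ci).round(4))
print("rim edges",atz("wrist",[(278,5),(361,5)],.185,ci).round(4))
print("tab",atz("wrist",[(191,20),(195,107),(203,20)],.145,ci).round(4))
z=robot.get_obs()['position'][2]+.0033
print("case top",atz("wrist",[(253,188),(311,190),(308,341),(258,345)],z,ci).round(4))
print("case bottom",atz("wrist",[(252,170),(299,169)],z-.056,ci).round(4))
E
```

```text
5 291 347 [[0.6226, 0.08], [0.6547, 0.0845]]
30 290 345 [[0.6241, 0.0671], [0.6563, 0.0717]]
60 289 343 [[0.626, 0.0509], [0.6584, 0.0556]]
90 288 340 [[0.628, 0.0338], [0.6601, 0.0384]]
120 287 338 [[0.6301, 0.0156], [0.6624, 0.0204]]
135 286 337 [[0.6309, 0.0062], [0.6637, 0.011]]
140 [[0.6501 0.0058 0.185 ]]
rim near [[ 0.6253 -0.0059  0.185 ]
 [ 0.6731 -0.0028  0.185 ]]
rim edges [[0.6152 0.0789 0.185 ]
 [0.6627 0.0856 0.185 ]]
tab [[0.5537 0.0701 0.145 ]
 [0.5601 0.0122 0.145 ]
 [0.562  0.0713 0.145 ]]
case top [[ 0.6188 -0.0125  0.2559]
 [ 0.6455 -0.0094  0.2559]
 [ 0.6583 -0.0926  0.2559]
 [ 0.6321 -0.0995  0.2559]]
case bottom [[ 0.6128 -0.0169  0.1999]
 [ 0.642  -0.0118  0.1999]]
```

```bash
python3 -m inch '[[[-1.5,0,0,0.027,0.2],[-0.5,0.5,-2.6,0,0.2],[-0.3,0.5,-2.6,0,0.2],[-0.3,0.5,-2.6,0,0.2],[-0.2,0.4,-2.5,0,0.2],[0,0,0,0,0.2]]]' 40; python3 - <<'E'
from h import *
goto(.642,.0545,.118)
E
```

```text
time: 5.12
position: [0.6431, 0.051, 0.2768]
tool_rot: [0.47, 0.534, -0.479, 0.514]
ft_force: [0.4, 0.3, -1.1]
grip_width: 0.0283
z 0.2768 yaw 0.0993 tool y,z cm [-0.08 -0.36] turn -0.019 tilt [-0.03   0.008 -1.   ] F [ 0.4  0.3 -1.1] w 0.0283
```

```bash
python3 -m inch '[[[0,-0.05,-0.35,-0.019,0.2],[1,0,0,0,0.2],[1,0,0,0,0.2],[0.5,0,0,0,0.2],[0,0,0,0,0.2]]]'; python3 - <<'E'
from h import *
goto(.642,.0545,.118)
import pickle
ci=camera_info("wrist"); a=camera("wrist");pickle.dump(ci,open('ci3.pkl','wb'))
b=camera("side"); c=camera("scene")
cv2.imwrite('pics/w3.png',a[:,:,::-1]);cv2.imwrite('pics/side3.png',b[:,:,::-1]);cv2.imwrite('pics/scene3.png',c[:,:,::-1])
A=a[100:350,180:420]; B=cv2.resize(b[120:240,200:320],(480,480),interpolation=cv2.INTER_CUBIC)
cv2.imwrite('pics/m3.png',np.hstack([cv2.resize(A,(320,333)),np.zeros((333,0,3),np.uint8)])[:,:,::-1])
M=np.zeros((480,800,3),np.uint8);M[:333,:320]=cv2.resize(A,(320,333));M[:,320:]=B
cv2.imwrite('pics/m3.png',M[:,:,::-1])
E
```

```text
time: 5.53
position: [0.6399, 0.0532, 0.2477]
tool_rot: [0.464, 0.538, -0.476, 0.518]
ft_force: [-1.3, -0.4, -1.3]
grip_width: 0.0283
z 0.2477 yaw 0.1173 tool y,z cm [ 0.23 -0.11] turn -0.001 tilt [-0.032  0.007 -0.999] F [-1.3 -0.4 -1.3] w 0.0283
```

View pics/m3.png

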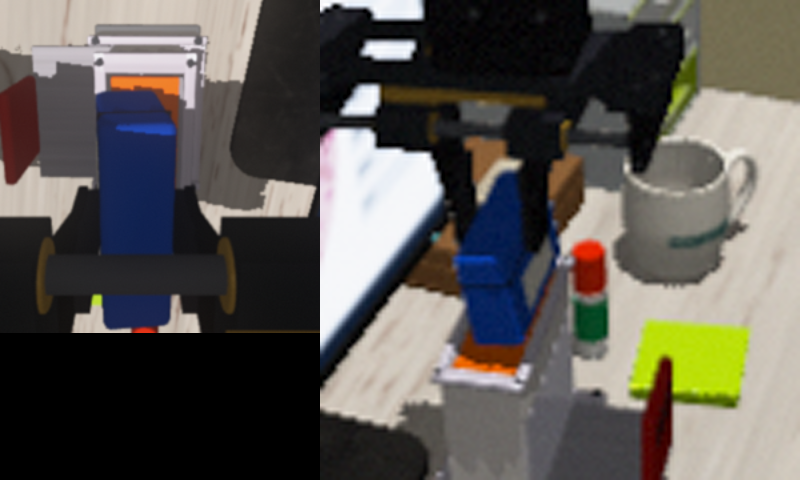

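The left half shows the case's +y end above the port, with its bottom edge at wrist px (252–296,169) and the orange end at (260–318,156). The right half shows the case bottom edge at side px ~(237–251,205) and the port end at (234–250,213). I compute the offsets in both views.

```bash
python3 - <<'E'
from h import *
import pickle
ci=pickle.load(open('ci3.pkl','rb'))
o=robot.get_obs();R=Rotation.from_quat(o['tool_rot']).as_matrix();p=o['position']
L=lambda x,y,z: p+R@np.array([x,y,z])
# case model corners +y end: tool z=-.044
bot=[L(.0527,s*.014,-.044) for s in(-1,1)]; top=[L(-.0033,s*.014,-.044) for s in(-1,1)]
print(np.array(bot).round(4))
W=lambda u,v:(180+u/1.3333,100+v/1.332); S=lambda u,v:(200+(u-320)/4,120+v/4)
print("model bot wrist",pix("wrist",bot,ci).round(1),"obs",W(97,92),W(157,92))
print("model top wrist",pix("wrist",top,ci).round(1),"obs",W(98,127),W(175,125))
print("model bot side",pix("side",bot).round(1),"obs",S(523,345),S(470,340))
print("model top side",pix("side",top).round(1),"obs",S(510,258),S(458,258))
c,s=np.cos(.118),np.sin(.118)
Q=[(.6423+c*x-s*y,.054+s*x+c*y,.185) for x,y in((-.025,.059),(.025,.059),(-.019,.049),(.019,.049))]
print("model rim/port wrist",pix("wrist",Q,ci).round(1),"obs",W(92,37),W(207,40),W(107,75),W(184,75))
print("side",pix("side",Q).round(1),"obs",S(527,388),S(437,378),S(520,378),S(455,368))
E
```

```text
[[0.6204 0.0957 0.1977]
 [0.6482 0.0989 0.1969]]
model bot wrist [[260.2 162.6]
 [305.6 162.7]] obs (252.7518187954699, 169.06906906906906) (297.7529438235956, 169.06906906906906)
model top wrist [[252.1 186.7]
 [313.6 186.9]] obs (253.50183754593866, 195.34534534534532) (311.25328133203334, 193.84384384384384)
model bot side [[247.6 207.4]
 [234.8 206.2]] obs (250.75, 206.25) (237.5, 205.0)
model top side [[245.1 185.7]
 [231.7 184.5]] obs (247.5, 184.5) (234.5, 184.5)
model rim/port wrist [[248.9 135.5]
 [327.3 135.8]
 [258.6 151.2]
 [317.3 151.5]] obs (249.0017250431261, 127.77777777777777) (335.2538813470337, 130.03003003003002) (260.2520063001575, 156.3063063063063) (318.0034500862522, 156.3063063063063)
side [[250.  217.1]
 [226.9 214.3]
 [248.4 213.7]
 [231.  211.6]] obs (251.75, 217.0) (229.25, 214.5) (250.0, 214.5) (233.75, 212.0)
```

```bash
python3 -m inch '[[[0,0.45,-0.25,0,0.2],[0,0,0,0,0.2],[0.7,0,0,0,0.2],[0,0,0,0,0.2]]]'; python3 -c "
from h import *
goto(.6445,.0555,.118)"
```

```text
time: 6.02
position: [0.6469, 0.0555, 0.2434]
tool_rot: [0.466, 0.536, -0.475, 0.52]
ft_force: [-0.4, 0.1, -1.3]
grip_width: 0.0283
z 0.2434 yaw 0.1157 tool y,z cm [-0.24 -0.03] turn -0.002 tilt [-0.025  0.006 -1.   ] F [-0.4  0.1 -1.3] w 0.0283
```

```bash
python3 -m inch '[[[0,-0.2,0,0,0.2],[0.8,0,0,0,0.2],[0,0,0,0,0.2]]]'; python3 -c "
from h import *
goto(.6445,.0555,.118)
b=camera('side');w=camera('wrist');M=np.zeros((480,800,3),np.uint8);M[:,320:]=cv2.resize(b[120:240,200:320],(480,480),interpolation=cv2.INTER_CUBIC);M[:480,:320]=cv2.resize(w[110:230,250-20:330-20],(320,480),interpolation=cv2.INTER_CUBIC);cv2.imwrite('pics/m4.png',M[:,:,::-1])"
```

```text
time: 6.27
position: [0.6448, 0.0553, 0.235]
tool_rot: [0.466, 0.536, -0.474, 0.52]
ft_force: [-0.3, -0.2, -1.4]
grip_width: 0.0284
z 0.235 yaw 0.116 tool y,z cm [-0.03 -0.02] turn -0.002 tilt [-0.024  0.006 -1.   ] F [-0.3 -0.2 -1.4] w 0.0284
```

View pics/m4.png

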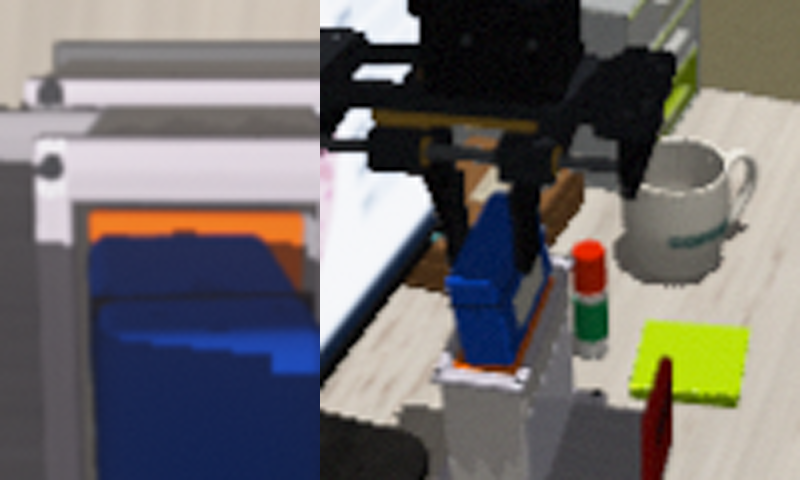

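The left half (wrist) shows the case's bottom at rim level. It has about 0.5 mm clearance on the -x side, 6.5 mm on the +x side and 5 mm at the +y end, so I shift about 3 mm to +x and go down.

```bash
python3 -m inch '[[[-0.2,0.28,0,0,0.2],[0,0,0,0,0.2],[0.8,0.03,0,0,0.2],[0,0,0,0,0.2]]]'; python3 -c "
from h import *
goto(.647,.0555,.118)"
```

```text
time: 6.7
position: [0.6485, 0.0559, 0.2312]
tool_rot: [0.466, 0.535, -0.474, 0.521]
ft_force: [-1.8, 0.1, -1.4]
grip_width: 0.0281
z 0.2312 yaw 0.1161 tool y,z cm [-0.16  0.02] turn -0.002 tilt [-0.022  0.006 -1.   ] F [-1.8  0.1 -1.4] w 0.0281
```

```bash
python3 -m inch '[[[0.3,-0.1,0,0,0.2],[0.8,0.02,0,0,0.2],[0.4,0,0,0,0.2],[0,0,0,0,0.2]]]'; python3 -c "
from h import *
goto(.647,.0555,.118)
b=camera('side');w=camera('wrist');M=np.zeros((480,800,3),np.uint8);M[:,320:]=cv2.resize(b[120:240,200:320],(480,480),interpolation=cv2.INTER_CUBIC);M[:480,:320]=cv2.resize(w[110:230,250-20:330-20],(320,480),interpolation=cv2.INTER_CUBIC);cv2.imwrite('pics/m5.png',M[:,:,::-1])"
```

```text
time: 7.03
position: [0.6465, 0.0558, 0.2142]
tool_rot: [0.466, 0.536, -0.474, 0.52]
ft_force: [-1.2, -0.4, -0.6]
grip_width: 0.028
z 0.2142 yaw 0.1161 tool y,z cm [0.04 0.04] turn -0.002 tilt [-0.024  0.006 -1.   ] F [-1.2 -0.4 -0.6] w 0.028
```

```bash
python3 -m inch '[[[0.4,0.03,0,0,0.2],[0.4,0.02,0,0,0.2],[0,0,0,0,0.2]]]'; python3 -c "
from h import *
goto(.647,.0555,.118)
b=camera('side');w=camera('wrist');M=np.zeros((480,800,3),np.uint8);M[:,320:]=cv2.resize(b[120:240,200:320],(480,480),interpolation=cv2.INTER_CUBIC);M[:480,:320]=cv2.resize(w[110:230,250-20:330-20],(320,480),interpolation=cv2.INTER_CUBIC);cv2.imwrite('pics/m5.png',M[:,:,::-1])"
```

```text
time: 7.38
position: [0.6473, 0.0559, 0.2062]
tool_rot: [0.466, 0.536, -0.474, 0.521]
ft_force: [-0.1, -0.4, -1.6]
grip_width: 0.0283
z 0.2062 yaw 0.1162 tool y,z cm [-0.03  0.03] turn -0.002 tilt [-0.023  0.006 -1.   ] F [-0.1 -0.4 -1.6] w 0.0283
```

View pics/m5.png

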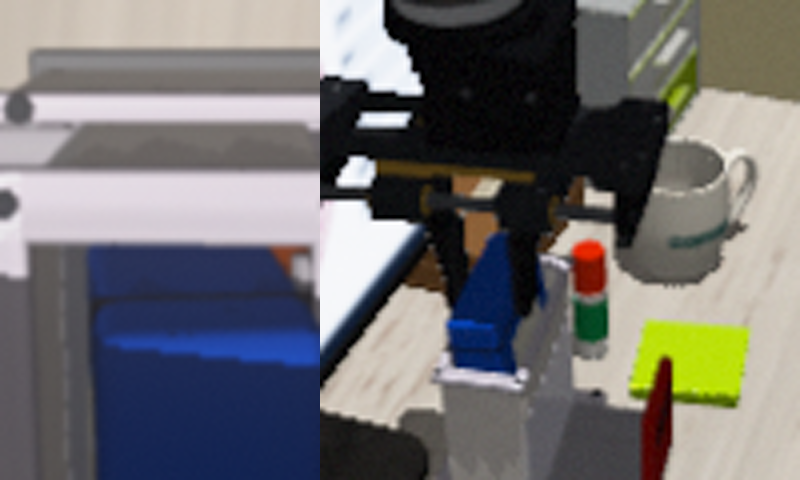

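The case is in the port about 30 mm deep with only small forces, and there is clear play at the left and right edges. I release it now.

```bash
python3 -m inch '[[[0,0,0,0,0.5],[0,0,0,0,0.55],[0,0,0,0,0.55],[0,0,0,0,0.55],[-1,0,0,0,0.55],[-2,0,0,0,0.55],[-3,0,0,0,0.55],[-2,0,0,0,0.55]]]'; python3 -c "
from h import *
goto(.647,.0555,.118)
b=camera('side');w=camera('wrist');c=camera('scene')
def orange(im):
    h=cv2.cvtColor(im,cv2.COLOR_RGB2HSV);return (cv2.inRange(h,(5,150,60),(20,255,255))>0),(cv2.inRange(h,(105,150,40),(125,255,255))>0)
for n,im in(('side',b),('wrist',w),('scene',c)):
    o,bl=orange(im);
    k,_,st,ce=cv2.connectedComponentsWithStats(bl.astype(np.uint8));print(n,[s.tolist() for s in st[1:] if s[4]>40]);k,_,st,ce=cv2.connectedComponentsWithStats(o.astype(np.uint8));print(' or',[s.tolist() for s in st[1:] if s[4]>40])
M=np.zeros((480,800,3),np.uint8);M[:,320:]=cv2.resize(b[140:260,200:320],(480,480),interpolation=cv2.INTER_CUBIC);M[:480,:320]=cv2.resize(c[150:270,250:330],(320,480),interpolation=cv2.INTER_CUBIC);cv2.imwrite('pics/m6.png',M[:,:,::-1])"
```

```text
time: 8.15
position: [0.649, 0.0555, 0.288]
tool_rot: [0.466, 0.536, -0.475, 0.52]
ft_force: [0.5, -0.9, 0.4]
grip_width: 0.0478
z 0.288 yaw 0.116 tool y,z cm [-0.19 -0.02] turn -0.002 tilt [-0.026  0.006 -1.   ] F [ 0.5 -0.9  0.4] w 0.0478
side [[60, 79, 149, 125, 706], [126, 195, 87, 111, 279], [329, 221, 37, 28, 616]]
 or [[223, 155, 43, 39, 684], [264, 180, 7, 14, 58], [233, 186, 25, 28, 396], [207, 286, 15, 11, 61]]
wrist [[65, 226, 70, 27, 1390]]
 or [[252, 149, 42, 107, 4276], [380, 287, 16, 48, 351], [168, 293, 16, 42, 298], [278, 349, 250, 24, 4265], [171, 355, 107, 16, 1138]]
scene [[257, 266, 33, 23, 279]]
 or []
```

View pics/m6.png

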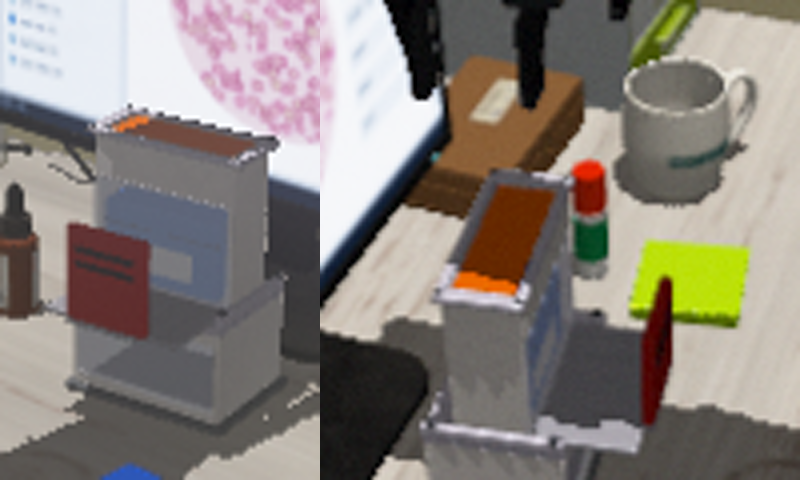

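Both views show the blue case standing in the chamber on the shutter with the orange flap shut and level. The tab is at home. Next I move over the tab.

```bash
python3 -m inch '[[[0,-2.9,0,0,0.55],[0,-2.9,0,0,0.55],[0,-2.5,0,0,0.55],[0,0,0,0,0.55],[2.5,0,0,0,0.55],[2.5,0,0,0,0.55],[2.5,0,0,0,0.55],[0,0,0,0,0.55]]]'; python3 -c "
from h import *
goto(.561,.0445,.118)"
```

```text
time: 8.97
position: [0.559, 0.0465, 0.2076]
tool_rot: [0.466, 0.537, -0.475, 0.519]
ft_force: [-1.6, -0.9, -1.2]
grip_width: 0.0481
z 0.2076 yaw 0.1158 tool y,z cm [0.17 0.22] turn -0.002 tilt [-0.028  0.007 -1.   ] F [-1.6 -0.9 -1.2] w 0.0481
```

```bash
python3 -m inch '[[[1.5,0.2,0.2,0,0.55],[1.5,0.05,0,0,0.55],[0,0,0,0,0.55]]]'; python3 -c "
from h import *
goto(.561,.0445,.118)
ci=camera_info('wrist');w=camera('wrist');cv2.imwrite('pics/w7.png',w[:,:,::-1])
h=cv2.cvtColor(w,cv2.COLOR_RGB2HSV);m=cv2.inRange(h,(0,150,50),(4,255,255))|cv2.inRange(h,(172,150,50),(180,255,255))
k,_,st,ce=cv2.connectedComponentsWithStats(m)
print([s.tolist() for s in st[1:] if s[4]>30])
o=robot.get_obs();R=Rotation.from_quat(o['tool_rot']).as_matrix();p=o['position']
print('tips',pix('wrist',[p+R@np.array([.011,s*.024,0]) for s in(-1,1)],ci).round(0))
c,s=np.cos(.118),np.sin(.118)
print('tab model',pix('wrist',[(.561+c*x-s*y,.0445+s*x+c*y,.145) for x,y in((-.004,-.03),(.004,-.03),(.004,.03),(-.004,.03))],ci).round(0))
for r in range(0,420,12):
    q=np.where(m[r])[0]
    if len(q)>3: print(r,q.min(),q.max())
"
```

```text
time: 9.22
position: [0.5618, 0.0451, 0.1761]
tool_rot: [0.465, 0.537, -0.475, 0.519]
ft_force: [-0.7, -0.1, -0.0]
grip_width: 0.0478
z 0.1761 yaw 0.1158 tool y,z cm [-0.08  0.05] turn -0.002 tilt [-0.03   0.007 -1.   ] F [-0.7 -0.1 -0. ] w 0.0478
[[271, 181, 13, 105, 1202]]
tips [[238. 258.]
 [327. 259.]]
tab model [[275. 287.]
 [287. 287.]
 [288. 195.]
 [274. 195.]]
192 273 283
204 271 283
216 271 283
228 271 283
240 271 283
252 271 283
264 272 282
276 272 281
```

```bash
python3 -m inch '[[[1.5,-0.1,0.05,0,0.55],[1.5,-0.05,0,0,0.55],[0.8,0,0,0,0.55],[0,0,0,0,0.55]]]'; python3 -c "
from h import *
goto(.559,.0445,.118)"
```

```text
time: 9.6
position: [0.5652, 0.0443, 0.1435]
tool_rot: [0.468, 0.534, -0.473, 0.522]
ft_force: [0.1, 0.5, 0.1]
grip_width: 0.0481
z 0.1435 yaw 0.1161 tool y,z cm [-0.62 -0.1 ] turn -0.002 tilt [-0.017  0.006 -1.   ] F [0.1 0.5 0.1] w 0.0481
```

```bash
python3 -m inch '[[[0.4,-0.55,0,0,0.55],[0,0,0,0,0.55]]]'; python3 -c "
from h import *
goto(.559,.0445,.118)"
```

```text
time: 9.77
position: [0.5607, 0.0436, 0.141]
tool_rot: [0.468, 0.533, -0.472, 0.523]
ft_force: [-1.2, -0.6, -0.3]
grip_width: 0.0479
z 0.141 yaw 0.1163 tool y,z cm [-0.16 -0.11] turn -0.002 tilt [-0.015  0.006 -1.   ] F [-1.2 -0.6 -0.3] w 0.0479
```

```bash
python3 -m inch '[[[0.5,-0.15,0,0,0.55],[0,0,0,0,0.0],[0,0,0,0,0.0],[0,0,0,0,0.0],[0,0,0,0,0.0],[0,0,0,0,0.0],[0,0,0,0,0.0],[0,0,0,0,0.0]]]' 40; python3 -m inch '[[[0,0,0,0,0],[0,0,0,0,0],[0,0,0,0,0]]]' 50; python3 -c "
from h import *
goto(.559,.0445,.118)"
```

```text
time: 10.43
position: [0.5585, 0.0431, 0.1386]
tool_rot: [0.468, 0.533, -0.472, 0.523]
ft_force: [-9.6, -3.1, 5.8]
grip_width: 0.0093
time: 10.68
position: [0.5579, 0.0429, 0.1387]
tool_rot: [0.468, 0.533, -0.472, 0.523]
ft_force: [-1.0, -1.0, 0.4]
grip_width: 0.0072
z 0.1387 yaw 0.1169 tool y,z cm [ 0.13 -0.14] turn -0.001 tilt [-0.015  0.004 -1.   ] F [-1.  -1.   0.4] w 0.0072
```

```bash
python3 -m inch '[[[0,-1,0,0,0],[0,-1,0,0,0],[0,-1,0,0,0],[0,-1,0,0,0]]]' 50; python3 -c "
from h import *
goto(.5033,.0365,.118)"
```

```text
time: 11.02
position: [0.5299, 0.0396, 0.1387]
tool_rot: [0.476, 0.526, -0.466, 0.529]
ft_force: [6.7, 2.0, -5.8]
grip_width: 0.0078
z 0.1387 yaw 0.1138 tool y,z cm [-2.68  0.01] turn -0.004 tilt [ 0.012  0.007 -1.   ] F [ 6.7  2.  -5.8] w 0.0078
```

```bash
python3 -m inch '[[[0,-1,0,0,0],[0,-1,0,0,0],[0,-0.8,0,0,0]]]' 50; python3 -c "
from h import *
goto(.5033,.0365,.118)"
```

```text
time: 11.27
position: [0.5098, 0.0373, 0.1387]
tool_rot: [0.481, 0.521, -0.461, 0.533]
ft_force: [6.9, 3.4, -4.3]
grip_width: 0.0078
z 0.1387 yaw 0.112 tool y,z cm [-0.66  0.01] turn -0.006 tilt [ 0.032  0.009 -0.999] F [ 6.9  3.4 -4.3] w 0.0078
```

```bash
python3 -m inch '[[[0,-0.6,0,0,0],[0,-0.5,0,0,0]]]' 50; python3 -c "
from h import *
goto(.5033,.0365,.118)"; python3 -m inch '[[[0,-0.5,0,0,0],[0,-0.4,0,0,0]]]' 50; python3 -c "
from h import *
goto(.5033,.0365,.118)"
```

```text
time: 11.43
position: [0.5032, 0.0365, 0.1386]
tool_rot: [0.484, 0.518, -0.459, 0.536]
ft_force: [6.9, 2.7, -4.6]
grip_width: 0.0077
z 0.1386 yaw 0.111 tool y,z cm [0.01 0.  ] turn -0.007 tilt [ 0.042  0.01  -0.999] F [ 6.9  2.7 -4.6] w 0.0077
time: 11.6
position: [0.5029, 0.0364, 0.1388]
tool_rot: [0.49, 0.513, -0.454, 0.539]
ft_force: [8.0, 5.3, -9.2]
grip_width: 0.0074
z 0.1388 yaw 0.1077 tool y,z cm [ 0.04 -0.  ] turn -0.01 tilt [ 0.062  0.012 -0.998] F [ 8.   5.3 -9.2] w 0.0074
```

```bash
python3 -m inch '[[[0,-0.3,0,0,0]]]' 50; python3 -c "
from h import *
goto(.5033,.0365,.118)
b=camera('side');c=camera('scene')
M=np.zeros((480,800,3),np.uint8);M[:,320:]=cv2.resize(b[150:290,190:330],(480,480),interpolation=cv2.INTER_CUBIC);M[:480,:320]=cv2.resize(c[150:270,250:330],(320,480),interpolation=cv2.INTER_CUBIC);cv2.imwrite('pics/m8.png',M[:,:,::-1])"
```

```text
time: 11.68
position: [0.503, 0.0364, 0.1388]
tool_rot: [0.492, 0.511, -0.453, 0.541]
ft_force: [7.4, 3.1, -4.3]
grip_width: 0.008
z 0.1388 yaw 0.107 tool y,z cm [ 0.04 -0.  ] turn -0.011 tilt [ 0.068  0.013 -0.998] F [ 7.4  3.1 -4.3] w 0.008
```

View pics/m8.png

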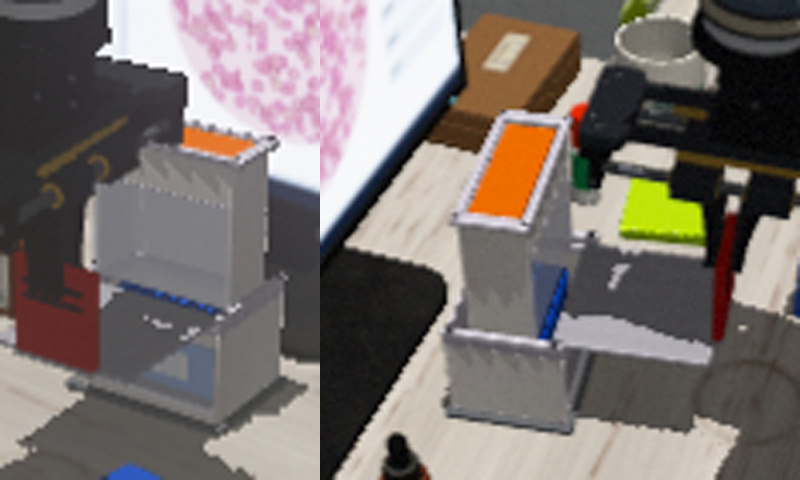

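The left half shows the blue case in the lower compartment, with its label at about (185,370), and the chamber empty. The right half shows the flap shut and the tab out at its stop. I now ease the tab back in.

```bash
python3 -m inch '[[[0,0.5,0,0,0],[0,0.6,0,0,0],[0,0.6,0,0,0],[0,0.6,0,0,0]]]' 50; python3 -c "
from h import *
goto(.5585,.043,.118)"
```

```text
time: 12.12
position: [0.5306, 0.0397, 0.1388]
tool_rot: [0.493, 0.509, -0.451, 0.542]
ft_force: [4.7, 0.5, -6.0]
grip_width: 0.0081
z 0.1388 yaw 0.1069 tool y,z cm [ 2.8  -0.03] turn -0.011 tilt [ 0.074  0.014 -0.997] F [ 4.7  0.5 -6. ] w 0.0081
```

```bash
python3 -m inch '[[[0,0.5,0,0,0],[0,0.5,0,0,0],[0,0.4,0,0,0]]]' 50; python3 -c "
from h import *
goto(.5585,.043,.118)"
```

```text
time: 12.37
position: [0.5478, 0.0417, 0.1388]
tool_rot: [0.494, 0.509, -0.45, 0.542]
ft_force: [3.6, 1.4, -2.7]
grip_width: 0.0077
z 0.1388 yaw 0.1076 tool y,z cm [ 1.08 -0.01] turn -0.01 tilt [ 0.076  0.015 -0.997] F [ 3.6  1.4 -2.7] w 0.0077
```

```bash
python3 -m inch '[[[0,0.4,0,0,0],[0,0.3,0,0,0],[0,0.2,0,0,0]]]' 50; python3 -c "
from h import *
goto(.5585,.043,.118)"; python3 -m inch '[[[0,0.3,0,0,0],[0,0.3,0,0,0]]]' 50; python3 -c "
from h import *
goto(.5585,.043,.118)"
```

```text
time: 12.62
position: [0.5575, 0.0428, 0.1388]
tool_rot: [0.493, 0.51, -0.45, 0.542]
ft_force: [3.8, 0.2, -3.1]
grip_width: 0.0078
z 0.1388 yaw 0.1082 tool y,z cm [ 0.11 -0.01] turn -0.01 tilt [ 0.075  0.015 -0.997] F [ 3.8  0.2 -3.1] w 0.0078
time: 12.78
position: [0.5577, 0.0429, 0.1387]
tool_rot: [0.489, 0.514, -0.453, 0.539]
ft_force: [-5.5, -3.4, 4.0]
grip_width: 0.0082
z 0.1387 yaw 0.1106 tool y,z cm [0.08 0.  ] turn -0.007 tilt [ 0.061  0.014 -0.998] F [-5.5 -3.4  4. ] w 0.0082
```

The tab is at its home stop: the force has reversed and the TCP is back at 0.5577. I open, retreat and check.

```bash
python3 -m inch '[[[0,0,0,0,0.2],[0,0,0,0,0.4],[0,0,0,0,0.5],[0,0,0,0,0.5],[0,0,0,0,0.5],[0,0,0,0,0.5],[-1,0,0,0,0.5],[-2,0,0,0,0.5]]]'; python3 -m inch '[[[-3,0,0,0,0.5],[-3,0,0,0,0.5],[-3,0,0,0,0.5],[-1,0,0,0,0.5],[0,-2.5,0,0,0.5],[0,-2.5,0,0,0.5],[0,-2.5,0,0,0.5],[0,0,0,0,0.5]]]'; python3 -m inch '[[[0,0,0,0,0.5],[0,0,0,0,0.5],[0,0,0,0,0.5],[0,0,0,0,0.5],[0,0,0,0,0.5],[0,0,0,0,0.5]]]'; python3 -c "
from h import *
goto(.5585,.043,.118)
b=camera('side');c=camera('scene')
M=np.zeros((540,800,3),np.uint8);M[:,360:]=cv2.resize(b[150:371,190:370],(440,540),interpolation=cv2.INTER_CUBIC);M[:540,:360]=cv2.resize(c[150:300,230:330],(360,540),interpolation=cv2.INTER_CUBIC);cv2.imwrite('pics/m9.png',M[:,:,::-1])
# unmoved things: compare yellow/bottle masks with the start
for n,i in(('side',b),('scene',c)):
    for im in(cv2.imread(f'pics/{n}0.png')[:,:,::-1],i):
        h=cv2.cvtColor(np.ascontiguousarray(im),cv2.COLOR_RGB2HSV)
        for nm,lo,hi in(('yellow',(22,150,100),(29,255,255)),('red',(174,150,60),(180,255,255)),('blue',(112,150,60),(120,255,255))):
            m=cv2.inRange(h,lo,hi);k,_,st,ce=cv2.connectedComponentsWithStats(m);print(n,nm,[(s[4].item(),q.round(1).tolist()) for s,q in zip(st[1:],ce[1:]) if s[4]>80])
a=cv2.imread('pics/side0.png')[275:315,200:230].astype(int);d=np.abs(a-b[275:315,200:230,::-1]).max(2);print('bottle diff',d.mean(),(d>60).sum())
"
```

```text
time: 13.45
position: [0.5572, 0.0428, 0.1688]
tool_rot: [0.492, 0.512, -0.453, 0.54]
ft_force: [-0.5, -0.7, -0.0]
grip_width: 0.0426
time: 14.12
position: [0.4773, 0.0331, 0.2778]
tool_rot: [0.495, 0.507, -0.448, 0.545]
ft_force: [-0.6, 1.0, -0.7]
grip_width: 0.0436
time: 14.62
position: [0.4802, 0.0329, 0.2807]
tool_rot: [0.497, 0.505, -0.447, 0.547]
ft_force: [-0.3, 0.4, 0.8]
grip_width: 0.0434
z 0.2807 yaw 0.108 tool y,z cm [ 7.85 -0.16] turn -0.01 tilt [ 0.091  0.012 -0.996] F [-0.3  0.4  0.8] w 0.0434
side yellow [(777, [289.1, 348.7])]
side red []
side blue []
side yellow [(774, [289.1, 348.6])]
side red []
side blue []
scene yellow [(519, [189.9, 230.9])]
scene red []
scene blue []
scene yellow [(517, [189.9, 230.9])]
scene red []
scene blue []
bottle diff 3.3716666666666666 0
```

View pics/m9.png

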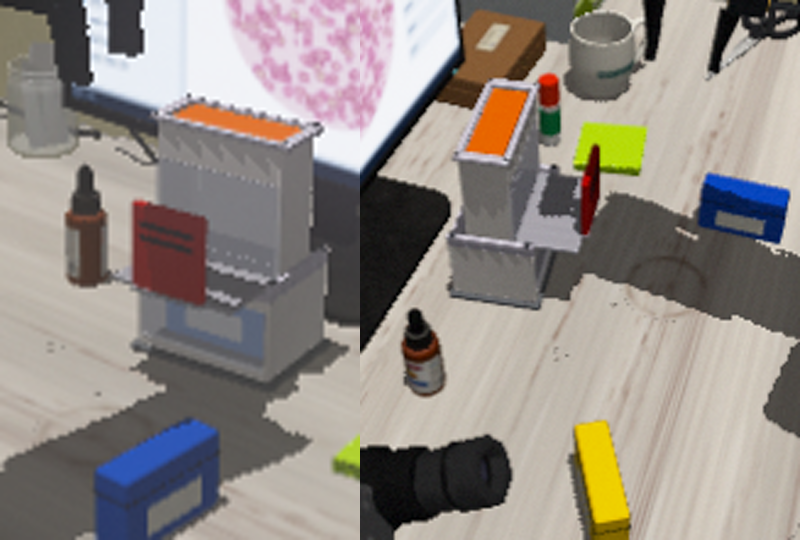

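The final picture shows the case in the lower compartment, the chamber empty, the flap shut and the tab home. The yellow case, the bottle and the other blue case have not moved.

```bash
python3 -c "
from rig import robot
print(robot.hand_in())"
```

```text
the job is handed in; nothing more can be done
None
```

The job is done and handed in at about 14.7 s of the 58 s allowed.

I took the right-hand blue case and lowered it about 30 mm into the port. When I let it go it sank to the shutter, and the flap shut behind it. I then pinched the red tab and pulled it about 55 mm to its stop, so the case dropped into the lower compartment. I eased the tab back in small gripped steps of 6 mm or less, averaging about 0.06 m/s, until the force reversed at home. Then I let go.

**Final checks:**
- **Box:** The last pictures show the case in the compartment, the chamber empty, the flap shut and level, and the tab home.
- **Things to leave alone:** The yellow case is within 0.1 pixel of its start position in both views. The bottle shows no change in the side view. The other blue case looks unmoved in the final picture, but my colour check found no blue or red regions, so it could not confirm that in numbers.
- **Arm:** The gripper is clear and touching nothing, and wrist forces stayed around 10 N or less in the readings I took.

**What disagreed:**
- **Position readings:** The port position worked out from the cameras was a few millimetres off the arm's own frame. I corrected it from a close-up wrist picture before inserting the case.
- **Tool tilt:** The tool slowly tilted to about 0.09 rad by the end, with no harm seen.

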